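# Close the glaze tubs by tapping their lids home

## Robot

A 6-joint arm with a two-finger parallel gripper is mounted at the origin on the work surface. World frame = base frame: x ahead of the robot, y to its left, z up, the work surface at z = 0. Lengths are in mm, angles in rad, forces in N, time in s.
With the tool pointing down it reaches from about 300 to 875 mm from the base axis. Payload 6.4 kg.
Tool frame: the origin (TCP) lies midway between the tips of the shut fingers; the grasp point (between the pads) lies 19 mm behind it (ctrl.hold_point_z is the distance from the TCP to the grasp point, in mm); z points along the fingers, y is the line along which they close (so a half turn about z gives the same grasp; the last joint's range is limited). The gripper opens to 85 mm and grips with 20 to 120 N. Pads are 22 mm wide; open, the fingers measure 114 mm over their backs; the gripper's body (76 mm by 85 mm) begins 54 mm behind the grasp point. The pads swing forward as they close: fully open they stand 13 mm farther back than shut.
Start: joints at [0.897, 0.181, 1.607, -0, 1.354, -0.206], TCP at [259.273, 513.243, 231.288] pointing down, gripper open.
Joint ranges: [-2.99, 2.99], [-0.89, 2.07], [0.3, 2.58], [-1.14, 4.28], [0, 2.63], [-3.12, 3.12]. Speed limits (rad/s): [2.57, 2.57, 3.01, 3.14, 3.14, 3.14].

## Interface

Orientations are given as a rotation vector (axis times angle).
In Python, from bench import ctrl gives the robot as it stands. The module is installed in compiled form; this text tells all that it offers.
- The arm moves only by the shell command python3 -m pendant 'ROWS' [OPENING] [FORCE]. ROWS is a JSON object of lists of equal length, an entry for each row: "travel": the shift along the tool's x, y, z normalised to -1 to 1, where 1 is 50 cm, a list of three; "spin": the turn about the tool's z normalised to -1 to 1, where 1 is 180 degrees. A call has 1 to 5 rows; each row is the pose to reach, as a shift and turn from the pose commanded when the call began, along the tool's axes at that moment, turning the shorter way round; what a row does not reach only later rows make up. A row lasts 1/8 s, in which the tool goes at most 62.5 mm and 10.7 degrees, less where a joint would pass 70% of its speed; a pose out of reach is approached as far as the arm can. A call with a number of a shift or a turn outside -1 to 1 is refused whole. A call with a gripper value outside its range is refused whole. OPENING is the gripper's target within -1 to 1 (fully open at 1, half-way at 0, shut at -1), set as the call begins (- or left out, the last holds). The fingers move at their own pace and stop on an object; FORCE is the grip in N (left out, the last holds). Time passes only in rows, so rows that repeat a pose let the fingers close. It gives the time, the measured TCP pose, the force, the opening and the grip force at its end, in the units of the state.
- ctrl.get_state(): the state, without advancing time (a new reading comes with each control period).
- ctrl.read_camera(name): name is "side" or "top"; returns a dict with "img" (480x640x3 uint8, red, green, blue), "fx", "fy", "cx", "cy" (pixels), "rvec" (rotation vector, rad) and "tvec" (3), from world to camera coordinates, as OpenCV has them. Camera axes: x right, y down, z forward; pixel columns grow to the right and rows downward; lengths in mm; the calibration is good to about 2 mm. A picture is of the moment at which its call begins. There is no depth.
- ctrl.job_done(): hands the job in; it is judged then, once.
The state is a dict: "time": time; "qpos": joint angles; "joint_velocities": joint speeds; "joint_torque": joint torques, N m; "ee_pos": TCP position; "tool_rot": TCP orientation; "wrist_force": force on the tool from outside, world axes, zero at the start; "moment": the same for the moment, N m; "gripper_width": finger opening in mm; "grasp_force": force on a finger pad.
Only numpy, scipy, OpenCV 4.12 (cv2) and the standard library are available. Lean on these libraries where they do the work, as an engineer would, in place of code of your own. Each camera call takes 0.05 s, during which the arm holds its last target. There are 200 camera calls.

## Task

Three white glaze tubs on the bench have their lids standing proud: with the fingertips, tap each lid down lightly until it sits fully home on the rubber gasket of its rim, the widest tub first, then the middle-sized one, then the narrowest, and touch no tub before its turn. Go gently (never more than 25 N) and leave every tub standing where it is: do not pick up, tip or shove them. Leave the cup, the jar, the brush and the banding wheel with its plate untouched.

Things in the scene. Friction and masses are not known exactly. Their poses are not given: they have to be found in the camera images.
- wide_pot: The widest of the three lidded tubs: a loose round white plastic glaze tub, 85 mm high to its rim, with a flat round mid-grey plastic lid 116 mm across above it. Origin at the centre of the underside (on the bench, z up).
- wide_lid_top (a point): Centre of the flat top face of the wide tub's lid. The lid is a rigid disc 116 mm across, 7 mm thick; its top is 95 mm above the bench when home and starts 7 to 10 mm higher.
- wide_lid (a joint): How far the wide tub's lid has been pushed down, m: 0 fully up, 0.010 home on the gasket; starts at 0 to 0.003. It slides straight down against a steady friction of about 4 N, stays wherever it is left, then meets a soft rubber gasket (3 mm thick, black, on the rim) that gives about 1 mm for every 7 N more and, let go, brings the lid back to home.
- middle_pot: The middle-sized of the three lidded tubs: a loose round white plastic glaze tub, 75 mm high to its rim, with a flat round mid-grey plastic lid 88 mm across above it. Origin at the centre of the underside (on the bench, z up).
- middle_lid_top (a point): Centre of the flat top face of the middle tub's lid. The lid is a rigid disc 88 mm across, 7 mm thick; its top is 85 mm above the bench when home and starts 7 to 10 mm higher.
- middle_lid (a joint): How far the middle tub's lid has been pushed down, m: 0 fully up, 0.010 home on the gasket; starts at 0 to 0.003. It slides straight down against a steady friction of about 4 N, stays wherever it is left, then meets a soft rubber gasket (3 mm thick, black, on the rim) that gives about 1 mm for every 7 N more and, let go, brings the lid back to home.
- narrow_pot: The narrowest of the three lidded tubs: a loose round white plastic glaze tub, 65 mm high to its rim, with a flat round mid-grey plastic lid 62 mm across above it. Origin at the centre of the underside (on the bench, z up).
- narrow_lid_top (a point): Centre of the flat top face of the narrow tub's lid. The lid is a rigid disc 62 mm across, 7 mm thick; its top is 75 mm above the bench when home and starts 7 to 10 mm higher.
- narrow_lid (a joint): How far the narrow tub's lid has been pushed down, m: 0 fully up, 0.010 home on the gasket; starts at 0 to 0.003. It slides straight down against a steady friction of about 4 N, stays wherever it is left, then meets a soft rubber gasket (3 mm thick, black, on the rim) that gives about 1 mm for every 7 N more and, let go, brings the lid back to home.
- cup: Bystander: loose empty clear plastic cup, 74 mm across, 85 mm high, origin at the centre of its underside.
- jar: Bystander: loose closed white jar with a steel cap, 56 mm across, 75 mm high, origin at the centre of its underside.
- brush: Bystander: loose paint brush lying on the bench, about 200 mm long, 12 mm thick; origin on the bench under it, about mid-length; its x axis runs along it to the bristles.
- banding_wheel: Bystander: fixed turntable, 260 mm across, with a painted plate on it, 90 mm high in all, off to the robot's right; origin at the centre of its foot.

How it is judged:
By the outcome, as a careful person would: the job done as asked, in the order asked, and still so for the second after the job is handed in, with the robot touching nothing.
It also fails if it takes over 48 s, if anything falls off the work surface, if the arm or the gripper's body presses on something with over 40 N, if the wrist force passes 120 N, or if a joint passes its speed limit or range.

## Working session

There is one attempt and no reset: what is moved stays moved. The work goes in short steps, Python scripts to look and compute and a shell command to move; the robot and the scene stay as the last step left them, time stands still between calls to the robot, and variables do not carry over. Pictures are saved under pics/ and viewed, at most 10 in all, crops included, and the job is handed in when it is done.

```bash
mkdir -p pics; python3 - <<'E'
from bench import ctrl
import cv2
s=ctrl.get_state(); print({k:s[k] for k in('time','ee_pos','tool_rot','wrist_force','gripper_width')})
for n in('top','side'):
    c=ctrl.read_camera(n); cv2.imwrite(f'pics/{n}0.png',c['img'][:,:,::-1]); print({k:c[k] for k in c if k!='img'})
E
```

```text
{'time': 0.0, 'ee_pos': array([258.91517516, 512.76315089, 230.35330556]), 'tool_rot': array([-7.27990093e-01, -3.05529726e+00,  2.61000822e-03]), 'wrist_force': array([-0.1869421 ,  0.11771536,  0.45214714]), 'gripper_width': 85.32263426840069}
{'fx': 597.6321505918318, 'fy': 597.6321505918318, 'cx': 311.8352740829553, 'cy': 247.00978005933436, 'rvec': array([ 2.14475684, -2.08439608,  0.21767762]), 'tvec': array([ -60.24930253,  618.76522846, 1399.58214427])}
{'fx': 436.5935416846487, 'fy': 436.5935416846487, 'cx': 324.33511736469467, 'cy': 243.3109362043983, 'rvec': array([ 0.20253833, -2.90321532,  1.04016386]), 'tvec': array([596.34662169, 167.82601396, 955.20431144])}
```

View pics/top0.png

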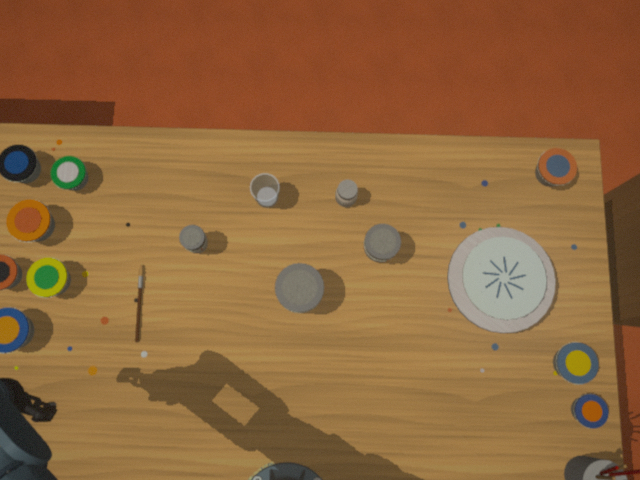

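View pics/side0.png

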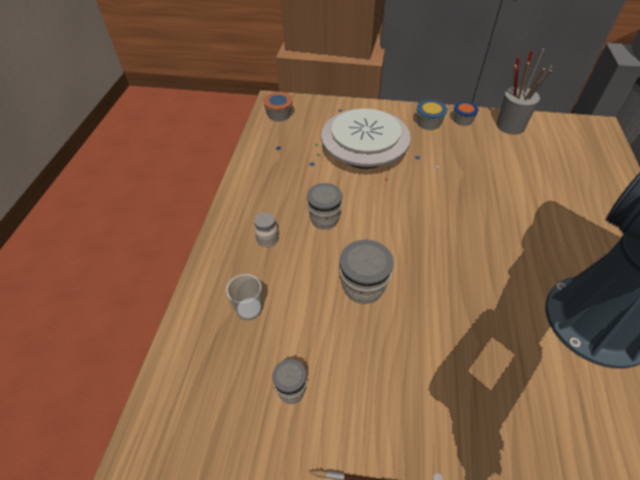

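```bash
cat > h.py <<'E'
from bench import ctrl
import cv2, numpy as np
from scipy.spatial.transform import Rotation as R
def ray(c,u,v,z):
    M=cv2.Rodrigues(c['rvec'])[0]; o=-M.T@c['tvec']
    d=M.T@np.array([(u-c['cx'])/c['fx'],(v-c['cy'])/c['fy'],1]); return o+d*(z-o[2])/d[2]
def lid(c,seed,z,r=60):
    hsv=cv2.cvtColor(c['img'],cv2.COLOR_RGB2HSV)
    m=((hsv[...,1]<45)&(hsv[...,2]>60)&(hsv[...,2]<170)).astype(np.uint8)
    m=cv2.morphologyEx(m,cv2.MORPH_OPEN,np.ones((3,3)))
    l=cv2.connectedComponents(m)[1]; k=l[seed[1],seed[0]]
    ct=max(cv2.findContours((l==k).astype(np.uint8),cv2.RETR_EXTERNAL,cv2.CHAIN_APPROX_NONE)[0],key=cv2.contourArea)
    (u,v),ax,_=cv2.fitEllipse(ct); return (u,v),ax,ray(c,u,v,z)
def togo(p):
    s=ctrl.get_state(); r=R.from_rotvec(s['tool_rot']); return r.inv().apply(np.array(p)-s['ee_pos'])/500
E
python3 - <<'E'
from h import *
np.set_printoptions(precision=3,suppress=True)
S={'wide':((299,287),(366,258),103.5),'middle':((382,242),(324,194),93.5),'narrow':((192,237),(290,373),83.5)}
for i,n in enumerate(('top','side')):
    c=ctrl.read_camera(n)
    for k,v in S.items():
        q,ax,p=lid(c,v[i],v[2]); print(n,k,np.round(q,1),np.round(ax,1),p, togo([p[0],p[1],v[2]+45]))
s=ctrl.get_state();print(s['ee_pos'],R.from_rotvec(s['tool_rot']).as_matrix())
E
```

```text
top wide [299.2 287.5] [46.5 47.2] [514.193 -15.639 103.5  ] [-0.932 -0.713  0.165]
top middle [382.2 241.5] [33.6 34.5] [ 632.33  -211.225   93.5  ] [-1.32  -0.956  0.185]
top narrow [191.8 237.2] [23.1 23.8] [631.946 248.379  83.5  ] [-0.904 -0.136  0.204]
side wide [366.  261.8] [42.5 53.2] [513.787 -10.996 103.5  ] [-0.927 -0.705  0.165]
side middle [324.2 195.9] [24.4 33.5] [ 631.482 -206.326   93.5  ] [-1.314 -0.948  0.185]
side narrow [289.  375.6] [31.  33.4] [631.075 250.661  83.5  ] [-0.901 -0.133  0.204]
[259.051 512.981 230.722] [[-0.893  0.451 -0.001]
 [ 0.451  0.893 -0.001]
 [ 0.    -0.001 -1.   ]]
```

```bash
python3 -m pendant '{"travel":[[-0.1,-0.076,0],[-0.2,-0.152,0],[-0.3,-0.228,0.02],[-0.4,-0.304,0.04],[-0.48,-0.367,0.06]],"spin":[0,0,0,0,0]}' -1 20; python3 - <<'E'
from h import *
s=ctrl.get_state(); print(s['ee_pos'],s['gripper_width'],togo([514,-14,130]),togo([514,-14,105]))
E
```

```text
time: 0.82
ee_pos: [391.4, 239.3, 201.2]
tool_rot: [0.728, 3.055, 0.0]
wrist_force: [1.3, 0.4, 0.1]
gripper_width: 0.2
grasp_force: 0.0
[391.38822051 239.2979857  201.15629862] 0.15865500470193747 [-0.44734274 -0.34149664  0.1424481 ] [-0.44731186 -0.34151726  0.19244809]
```

```bash
python3 -m pendant '{"travel":[[-0.1,-0.076,0.02],[-0.2,-0.152,0.04],[-0.3,-0.228,0.07],[-0.39,-0.297,0.1],[-0.447,-0.341,0.13]],"spin":[0,0,0,0,0]}';python3 -m pendant '{"travel":[[0,0,0.01],[0,0,0.02]],"spin":[0,0]}'; python3 - <<'E'
from h import *
s=ctrl.get_state(); print(togo([514,-14,105]))
E
```

```text
time: 1.45
ee_pos: [514.3, -14.5, 135.9]
tool_rot: [0.732, 3.055, -0.0]
wrist_force: [-0.5, -0.7, -0.6]
gripper_width: -0.0
grasp_force: 0.0
time: 1.7
ee_pos: [512.9, -11.3, 125.8]
tool_rot: [-0.728, -3.055, -0.0]
wrist_force: [0.5, 0.1, -0.5]
gripper_width: -0.1
grasp_force: 0.0
[-0.00453954 -0.00382708  0.04167703]
```

```bash
python3 -m pendant '{"travel":[[-0.002,-0.002,0.01],[-0.004,-0.003,0.02],[-0.004,-0.003,0.03],[-0.004,-0.003,0.036],[-0.004,-0.003,0.04]],"spin":[0,0,0,0,0]}'; python3 -m pendant '{"travel":[[0,0,0.002],[0,0,0.004],[0,0,0.006],[0,0,0.008],[0,0,0.01]],"spin":[0,0,0,0,0]}'; python3 -m pendant '{"travel":[[0,0,0.002],[0,0,0.004],[0,0,0.005]],"spin":[0,0,0]}'
```

```text
time: 2.33
ee_pos: [514.4, -13.9, 106.1]
tool_rot: [-0.728, -3.056, 0.0]
wrist_force: [0.6, -0.4, -0.3]
gripper_width: -0.2
grasp_force: 0.0
time: 2.95
ee_pos: [514.6, -14.0, 101.5]
tool_rot: [0.728, 3.056, -0.0]
wrist_force: [-1.3, 0.4, 4.9]
gripper_width: -0.2
grasp_force: 2.1
time: 3.32
ee_pos: [514.6, -14.0, 98.8]
tool_rot: [0.728, 3.056, -0.0]
wrist_force: [-0.6, 0.6, 5.1]
gripper_width: -0.1
grasp_force: 2.0
```

```bash
python3 -m pendant '{"travel":[[0,0,0.002],[0,0,0.004],[0,0,0.006],[0,0,0.007]],"spin":[0,0,0,0]}'; python3 -m pendant '{"travel":[[0,0,0.001],[0,0,0.002],[0,0,0.002]],"spin":[0,0,0]}'
```

```text
time: 3.82
ee_pos: [514.6, -14.0, 95.3]
tool_rot: [0.728, 3.056, -0.0]
wrist_force: [0.1, 0.2, 4.1]
gripper_width: 0.2
grasp_force: 2.0
time: 4.2
ee_pos: [514.6, -14.0, 94.7]
tool_rot: [0.728, 3.056, -0.0]
wrist_force: [-2.0, -0.1, 7.4]
gripper_width: 0.0
grasp_force: 3.6
```

```bash
python3 -m pendant '{"travel":[[0,0,0.001],[0,0,0.002],[0,0,0.002]],"spin":[0,0,0]}'
```

```text
time: 4.58
ee_pos: [514.6, -14.0, 94.3]
tool_rot: [0.728, 3.056, -0.0]
wrist_force: [-3.6, 0.2, 12.5]
gripper_width: -0.1
grasp_force: 6.2
```

```bash
python3 -m pendant '{"travel":[[0,0,-0.004],[0,0,-0.02],[0,0,-0.06],[0,0,-0.1],[0,0,-0.11]],"spin":[0,0,0,0,0]}'; python3 - <<'E'
from h import *
print(togo([632,-209,118]), lid(ctrl.read_camera('side'),(366,262),95))
E
```

```text
time: 5.2
ee_pos: [515.3, -14.1, 149.6]
tool_rot: [0.728, 3.054, 0.0]
wrist_force: [-0.6, 0.1, 0.3]
gripper_width: -0.1
grasp_force: 0.0
[-0.38398765 -0.24262901  0.0638847 ] ((364.9293212890625, 271.7411804199219), (51.18870162963867, 58.276126861572266), array([513.9205808 ,   9.22839994,  95.        ]))
```

```bash
python3 -m pendant '{"travel":[[-0.09,-0.057,0],[-0.18,-0.114,0],[-0.27,-0.171,0.01],[-0.34,-0.215,0.03],[-0.384,-0.243,0.05]],"spin":[0,0,0,0,0]}';python3 -m pendant '{"travel":[[0,0,0.008],[0,0,0.014],[0,0,0.014]],"spin":[0,0,0]}'; python3 - <<'E'
from h import *
print(togo([632,-209,96]))
E
```

```text
time: 5.88
ee_pos: [631.2, -210.8, 121.5]
tool_rot: [-0.73, -3.054, -0.0]
wrist_force: [0.4, 0.0, -0.5]
gripper_width: 0.1
grasp_force: 0.0
time: 6.25
ee_pos: [630.5, -207.7, 116.0]
tool_rot: [-0.726, -3.055, -0.001]
wrist_force: [0.0, 1.0, 0.6]
gripper_width: -0.1
grasp_force: 0.0
[-0.00391778 -0.00100171  0.0399193 ]
```

```bash
python3 -m pendant '{"travel":[[-0.002,-0.001,0.01],[-0.004,-0.001,0.02],[-0.004,-0.001,0.03],[-0.004,-0.001,0.036],[-0.004,-0.001,0.04]],"spin":[0,0,0,0,0]}'; python3 -m pendant '{"travel":[[0,0,0.002],[0,0,0.004],[0,0,0.006],[0,0,0.008],[0,0,0.01]],"spin":[0,0,0,0,0]}'; python3 -m pendant '{"travel":[[0,0,0.002],[0,0,0.004],[0,0,0.006],[0,0,0.008]],"spin":[0,0,0,0]}'
```

```text
time: 6.88
ee_pos: [632.5, -210.3, 96.0]
tool_rot: [-0.728, -3.056, -0.0]
wrist_force: [0.7, -0.4, -0.1]
gripper_width: -0.2
grasp_force: 0.0
time: 7.5
ee_pos: [632.7, -210.4, 91.8]
tool_rot: [0.728, 3.056, -0.0]
wrist_force: [-1.1, 0.4, 3.8]
gripper_width: 0.2
grasp_force: 2.1
time: 8.0
ee_pos: [632.7, -210.4, 87.3]
tool_rot: [0.728, 3.056, -0.0]
wrist_force: [-1.4, -1.0, 3.9]
gripper_width: 0.1
grasp_force: 2.1
```

```bash
python3 -m pendant '{"travel":[[0,0,0.002],[0,0,0.004],[0,0,0.005],[0,0,0.006],[0,0,0.006]],"spin":[0,0,0,0,0]}'; 
```

```text
time: 8.62
ee_pos: [632.7, -210.4, 84.8]
tool_rot: [0.728, 3.056, -0.0]
wrist_force: [-2.0, 1.1, 6.9]
gripper_width: -0.1
grasp_force: 3.4
```

```bash
python3 -m pendant '{"travel":[[0,0,0.001],[0,0,0.002],[0,0,0.002]],"spin":[0,0,0]}'
```

```text
time: 9.0
ee_pos: [632.8, -210.4, 84.5]
tool_rot: [0.728, 3.056, -0.0]
wrist_force: [-4.5, 1.8, 10.7]
gripper_width: -0.1
grasp_force: 5.4
```

```bash
python3 -m pendant '{"travel":[[0,0,-0.004],[0,0,-0.02],[0,0,-0.06],[0,0,-0.12],[0,0,-0.14]],"spin":[0,0,0,0,0]}'; python3 - <<'E'
from h import *
print(togo([632,249,108]))
E
```

```text
time: 9.62
ee_pos: [634.2, -211.2, 156.9]
tool_rot: [0.727, 3.051, -0.002]
wrist_force: [0.0, -0.4, 0.2]
gripper_width: 0.1
grasp_force: 0.0
[0.41934714 0.81949947 0.09548536]
```

```bash
python3 -m pendant '{"travel":[[0.05,0.097,0],[0.1,0.194,0],[0.15,0.291,0],[0.2,0.388,0],[0.25,0.485,0]],"spin":[0,0,0,0,0]}'; python3 -m pendant '{"travel":[[0.05,0.097,0],[0.1,0.194,0.01],[0.15,0.291,0.04],[0.167,0.33,0.06],[0.167,0.33,0.08]],"spin":[0,0,0,0,0]}';python3 - <<'E'
from h import *
c=ctrl.read_camera('side');cv2.imwrite('pics/s1.png',c['img'][100:420,200:450,::-1].repeat(2,0)[:600].repeat(2,1))
print(togo([632,249.5,86]))
E
```

```text
time: 10.25
ee_pos: [630.1, 64.2, 153.4]
tool_rot: [0.728, 3.056, 0.0]
wrist_force: [-0.1, -0.6, -0.9]
gripper_width: 0.2
grasp_force: 0.0
time: 10.88
ee_pos: [630.0, 248.5, 112.6]
tool_rot: [-0.724, -3.057, 0.001]
wrist_force: [-1.0, 0.5, -0.4]
gripper_width: -0.1
grasp_force: 0.0
[-0.00242294  0.00727419  0.0498718 ]
```

View pics/s1.png

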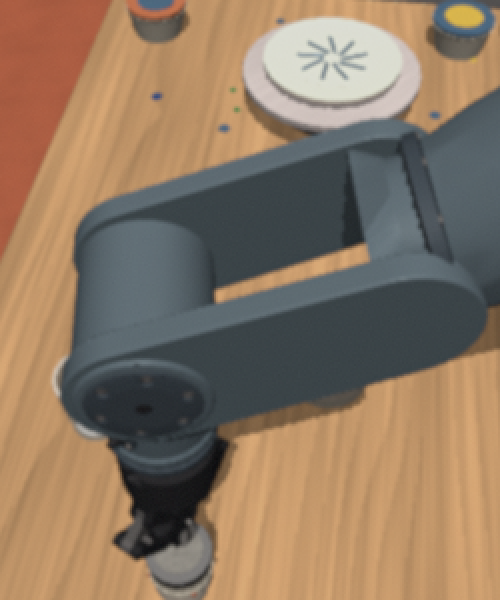

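The arm hides the first two tubs. The fingertips are over the narrow lid, near crop pixel (170,545).

```bash
python3 -m pendant '{"travel":[[0,0.002,0.01],[0,0.003,0.02],[0,0.003,0.03],[0,0.003,0.036],[0,0.003,0.04]],"spin":[0,0,0,0,0]}'; python3 - <<'E'
from h import *
print(togo([632,249.5,86])*500)
E
```

```text
time: 11.55
ee_pos: [630.9, 248.6, 93.1]
tool_rot: [-0.728, -3.056, 0.0]
wrist_force: [0.2, 0.5, -0.5]
gripper_width: 0.0
grasp_force: 0.0
[-0.52940909  1.30375195  7.13626853]
```

```bash
python3 -m pendant '{"travel":[[0,0.001,0.006],[0,0.002,0.01],[0,0.002,0.014]],"spin":[0,0,0]}'; python3 -m pendant '{"travel":[[0,0,0.002],[0,0,0.004],[0,0,0.006],[0,0,0.008],[0,0,0.01]],"spin":[0,0,0,0,0]}'; python3 -m pendant '{"travel":[[0,0,0.002],[0,0,0.004],[0,0,0.006],[0,0,0.008]],"spin":[0,0,0,0]}'
```

```text
time: 11.92
ee_pos: [631.4, 249.7, 86.2]
tool_rot: [0.728, 3.056, -0.0]
wrist_force: [-0.0, -0.3, 0.7]
gripper_width: -0.1
grasp_force: 0.0
time: 12.55
ee_pos: [631.6, 249.7, 81.8]
tool_rot: [0.728, 3.056, 0.0]
wrist_force: [-1.2, -0.7, 4.1]
gripper_width: 0.3
grasp_force: 2.1
time: 13.05
ee_pos: [631.5, 249.7, 77.3]
tool_rot: [0.728, 3.056, 0.0]
wrist_force: [-1.0, 0.3, 4.0]
gripper_width: -0.0
grasp_force: 2.1
```

```bash
python3 -m pendant '{"travel":[[0,0,0.002],[0,0,0.004],[0,0,0.005],[0,0,0.006],[0,0,0.006]],"spin":[0,0,0,0,0]}'; python3 -m pendant '{"travel":[[0,0,0.001],[0,0,0.002],[0,0,0.002]],"spin":[0,0,0]}'
```

```text
time: 13.68
ee_pos: [631.5, 249.7, 74.8]
tool_rot: [0.728, 3.056, 0.0]
wrist_force: [-3.2, 0.1, 7.6]
gripper_width: 0.1
grasp_force: 3.4
time: 14.05
ee_pos: [631.7, 249.7, 74.5]
tool_rot: [0.728, 3.055, 0.0]
wrist_force: [-3.8, -0.2, 11.0]
gripper_width: -0.2
grasp_force: 5.2
```

```bash
python3 -m pendant '{"travel":[[0,0,-0.004],[0,0,-0.02],[0,0,-0.06],[0,0,-0.14],[0,0,-0.22]],"spin":[0,0,0,0,0]}'; python3 -m pendant '{"travel":[[0.1,0.033,0],[0.2,0.066,0],[0.3,0.1,0],[0.4,0.13,0],[0.5,0.16,0]],"spin":[0,0,0,0,0]}'; python3 -m pendant '{"travel":[[0.08,0.033,0],[0.1,0.04,0],[0.1,0.04,0]],"spin":[0,0,0]}';python3 - <<'E'
from h import *
np.set_printoptions(precision=1,suppress=True)
S={'wide':((299,287),95),'middle':((382,242),85),'narrow':((192,237),75)}
c=ctrl.read_camera('top')
for k,v in S.items(): print(k,lid(c,v[0],v[1]))
c=ctrl.read_camera('side'); a=cv2.imread('pics/side0.png')
f=lambda i:i[160:420,215:415]
cv2.imwrite('pics/s2.png',cv2.resize(np.hstack([f(a),f(c['img'][:,:,::-1])]),None,fx=2,fy=2,interpolation=cv2.INTER_CUBIC))
E
```

```text
time: 14.68
ee_pos: [631.5, 249.6, 185.5]
tool_rot: [0.728, 3.055, 0.0]
wrist_force: [-0.6, -0.3, 0.8]
gripper_width: 0.1
grasp_force: 0.0
time: 15.3
ee_pos: [443.4, 435.0, 184.9]
tool_rot: [0.728, 3.055, 0.002]
wrist_force: [0.6, 0.4, 0.4]
gripper_width: 0.2
grasp_force: 0.0
time: 15.68
ee_pos: [408.8, 474.5, 184.1]
tool_rot: [0.726, 3.056, 0.001]
wrist_force: [0.9, -0.5, -1.1]
gripper_width: -0.3
grasp_force: 0.0
wide ((299.2007751464844, 287.9549865722656), (46.34182357788086, 46.4415168762207), array([514.2, -15.6,  95. ]))
middle ((381.9089660644531, 241.9958953857422), (33.244686126708984, 34.45905303955078), array([ 633. , -211.5,   85. ]))
narrow ((192.50733947753906, 237.87611389160156), (22.589786529541016, 23.43868064880371), array([632.1, 248.3,  75. ]))
```

View pics/s2.png

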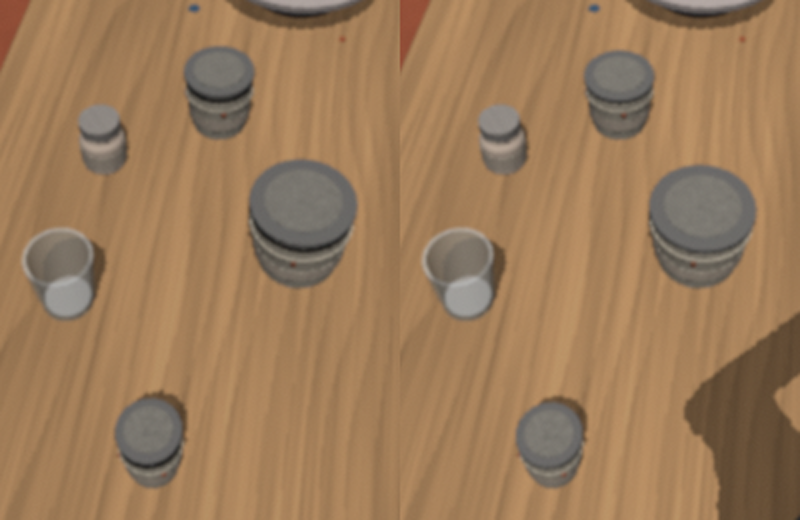

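The before/after view shows all three lids down. The dark gap under each one is gone: wide at (700,210), middle (619,80) and narrow (550,440). The tubs, cup and jar have not moved.

```bash
python3 -c "
from bench import ctrl
print(ctrl.job_done())"
```

```text
the job is handed in; nothing more can be done
None
```

I tapped all three lids home in order (wide, middle, narrow), with readings of at most about 13 N. The final pictures show the gaps closed, and the tubs, cup and jar where they were. The job was handed in at about 16 s, with no verdict shown.

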